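# Unscrew an ointment jar lid two turns by its ribbed rim

### The job

The ointment jar held in the steel bench clamp has to be made ready to open. With closed fingertips against the outside of its ribbed green lid, roll the rim anticlockwise (seen from above) until the lid stands two full turns from tight, with its line back over the clamp's tab, and no further, so that the lid stays on the thread; then move clear. Do not pinch the lid or press on its top, and leave the other stock standing where it is.

Things in the scene. Friction and masses are not known exactly. Their poses are not given: they have to be found in the camera images.
- holder: Bolted bench clamp with white jar (88 mm dia). Origin on the table under the jar axis, z up, x away from the robot at yaw 0. Steel plate 150 x 150 x 8 mm; clamp band 100 mm dia, top 38 mm above table; ears on the -x side, 50 to 69 mm from the axis, 35 mm high; index tab 8 mm wide along the holder's +x, 50 to 78 mm from the axis, top 38 mm above table. Nothing higher stands beside the lid.
- lid_mid (a point): Centre of the green screw lid, on its axis, half-way up its rim. Disc 96 mm in diameter, 28 mm high, with a finely ribbed vertical rim that grips a fingertip like rubber; tight, it spans 76 to 104 mm above the table; it rises 3 mm per turn unscrewed. It overhangs the jar by 4 mm. A white line 5 mm wide on top runs 9 to 43 mm from the axis, along the point's +x axis.
- lid (a joint): Unscrewing from tight, rad, whole turns counted, growing anticlockwise from above: 0 tight with white line over the index tab, 6.28 one turn, 12.57 two turns (the goal); the thread runs out after about 2.4 turns. Starts 0.3 to 4.2 rad loose (under 3/4 turn), as the angle from tab to line shows. Turns with about 1.3 N along the rim and stays where it is left.
- spare_jar: Bystander: loose small jar with green lid, 72 mm in diameter, 75 mm high; origin at its underside, all of it over 110 mm from the clamped jar's axis. Leave alone.
- carton: Bystander: loose upright medicine carton 45 x 70 x 85 mm, white with red band; origin at its underside, all of it over 110 mm from the clamped jar's axis. Leave alone.
- pill_bottle: Bystander: loose pill bottle 42 mm in diameter, 80 mm high; origin at its underside, all of it over 110 mm from the clamped jar's axis. Leave alone.
- tablet_pack: Bystander: loose flat tablet pack 50 x 90 x 12 mm with white tablets on top; origin at its underside, all of it over 110 mm from the clamped jar's axis. Leave alone.
Mind the look-alikes: they are no part of the job. Leave any red or yellow look-alike of the holder alone.

How it is judged:
On the way:
1. the lid has been turned past one full turn from tight (value of joint lid above 6.58319 rad).
At the end, for the whole second after the job is handed in: The lid stands two full turns from tight, within a tenth of a turn (12.57 +- 0.63 rad), and is at rest; every bystander is within 15 mm of where it started (value of joint lid between 11.9364 and 13.1964 rad and velocity of joint lid between -0.05 and 0.05 rad/s and distance of each of spare_jar, carton, pill_bottle, tablet_pack from where it was at the start of the episode below 0.015 m); the robot touches nothing.
It fails at once if the lid is turned past 2.4 turns, where it comes off the thread (value of joint lid above 15.0796 rad).
It fails at once if the lid is pinched across or handled on its top (touched with the grasp point within 30 mm of its axis) (horizontal distance between the grasp point and lid_mid below 0.03 m and contact force between the fingers and lid above 0.5 N).
It fails at once if a bystander is shoved more than 15 mm, toppled or lifted (distance of any of spare_jar, carton, pill_bottle, tablet_pack from where it was at the start of the episode above 0.015 m or angle between any of spare_jar, carton, pill_bottle, tablet_pack's own z axis and vertical above 0.3 rad).
It also fails if it takes over 64 s, if anything falls off the work surface, if the arm or the gripper's body presses on something with over 40 N, if the wrist force passes 120 N, or if a joint passes its speed limit or range.

### The arm

A 7-joint arm with a two-finger parallel gripper is mounted at the origin on the work surface. World frame = base frame: x ahead of the robot, y to its left, z up, the work surface at z = 0. Lengths are in m, angles in rad, forces in N, time in s.
With the tool pointing down it reaches from about 0.425 to 0.925 m from the base axis. Payload 6.8 kg.
Tool frame: the origin (TCP) lies between the finger pads; the fingertips stand r.tcp_to_tips ahead of it and the grasp point (between the pads) lies 3 mm ahead of it (r.tcp_to_tips is the distance from the TCP to the fingertips, in m); z points along the fingers, y is the line along which they close (so a half turn about z gives the same grasp; the last joint's range is limited). The gripper opens to 85 mm and grips with 20 to 120 N. Pads are 22 mm wide; open, the fingers measure 114 mm over their backs; the gripper's body (76 mm by 85 mm) begins 54 mm behind the grasp point. The pads swing forward as they close: fully open they stand 13 mm farther back than shut.
Start: joints at [1.125, 0.477, 0.022, 1.555, -0.011, 1.109, -0.083], TCP at [0.224, -0.637, 0.215] pointing down, gripper open.
Joint ranges: [-2.96, 2.96], [-0.34, 2.1], [-1.41, 1.46], [0.24, 2.44], [-1.37, 4.51], [0.17, 1.92], [-2.96, 2.96]. Speed limits (rad/s): [2.39, 2.39, 3.14, 3.14, 3.14, 3.14, 3.14].

### API

Orientations are given as a rotation vector (axis times angle).
In Python, from bench import r gives the robot as it stands. The module is installed in compiled form; this text tells all that it offers.
- The arm moves only by the tool step_arm, never from a script. Its argument "moves" is a list of rows, each an object of numbers: "rx", "ry", "rz": the turn, a rotation vector about the tool's x, y, z in degrees; "dx", "dy", "dz": the shift along the tool's x, y, z in mm; "gripper": the opening, from -1 (shut) to 1 (fully open). In form: [{"rx": .., "ry": .., "rz": .., "dx": .., "dy": .., "dz": .., "gripper": ..}, ...]. A call has 1 to 20 rows; each row shifts and turns the commanded pose from where the row before left it, along the tool's axes as they then stand; what a row does not reach is not made up. A row lasts 1/8 s, in which the tool goes at most 62.5 mm and 10.7 degrees, less where a joint would pass 70% of its speed; a pose out of reach is approached as far as the arm can. A call is refused whole if a number of a shift passes 62.5 or a number of a turn 10.7, either way. A call with a gripper value outside its range is refused whole. The fingers move at their own pace and stop on an object; "grip_force" is the grip in N (left out, the last holds). Time passes only in rows, so rows that do not move let the fingers close. It gives the time, the measured TCP pose, the force, the opening and the grip force at its end, in the units of the state.
- r.get_obs(): the state, without advancing time (a new reading comes with each control period).
- r.grab_frame(name): name is "scene" or "top"; returns the picture (400x640x3 uint8, blue, green, red); there is no depth.
- r.camera_info(name): a dict with "mtx" (3x3 intrinsics, pixels), "D" ([k1, k2, p1, p2, k3] as OpenCV has them; the pictures are not rectified), "rvec" (rotation vector, rad) and "tvec" (3), from world to camera coordinates, as OpenCV has them. Camera axes: x right, y down, z forward; pixel columns grow to the right and rows downward; lengths in m; the calibration is good to about 2 mm. A picture is of the moment at which its call begins. camera_info takes no time and is no camera call.
- r.hand_in(): hands the job in; it is judged then, once.
The state is a dict: "clock": time; "joints": joint angles; "qvel": joint speeds; "tau": joint torques, N m; "tcp_pos": TCP position; "orientation": TCP orientation; "contact_force": force on the tool from outside, world axes, zero at the start; "moment": the same for the moment, N m; "grip_width": finger opening in m; "gripper_force": force on a finger pad.
Only numpy, scipy, OpenCV 4.12 (cv2) and the standard library are available. Lean on these libraries where they do the work, as an engineer would, in place of code of your own. Each camera call takes 0.05 s, during which the arm holds its last target. There are 200 camera calls.

## Working session

There is one attempt and no reset: what is moved stays moved. The work goes in short steps, Python scripts to look and compute and a tool call to move; the robot and the scene stay as the last step left them, time stands still between calls to the robot, and variables do not carry over. Pictures are saved under pics/ and viewed, at most 10 in all, crops included, and the job is handed in when it is done.

Besides the shell and the picture viewer there is one more tool, called after "Emit:" as a command line: name --argument value ..., lists and objects as JSON in quotes. step_arm: Moves the arm, as the interface text tells. Its arguments: {"type":"object","properties":{"moves":{"type":"array","items":{"type":"object","properties":{"rx":{"type":"number"},"ry":{"type":"number"},"rz":{"type":"number"},"dx":{"type":"number"},"dy":{"type":"number"},"dz":{"type":"number"},"gripper":{"type":"number"}}}},"grip_force":{"type":"number"}},"required":["moves"]}

```bash
mkdir -p pics; python3 - <<'E'
from bench import r
import cv2
for n in("scene","top"):
    cv2.imwrite(f"pics/{n}0.png",r.grab_frame(n)); print(n,r.camera_info(n))
print(r.get_obs(), r.tcp_to_tips)
E
```

```text
scene {'mtx': array([[495.42807437,   0.        , 316.60481443],
       [  0.        , 495.42807437, 200.56238969],
       [  0.        ,   0.        ,   1.        ]]), 'D': array([-0.02523517,  0.        ,  0.        ,  0.        ,  0.        ]), 'rvec': array([ 1.60462158,  2.00143749, -0.75214588]), 'tvec': array([ 0.078619  , -0.36347399,  1.62698837])}
top {'mtx': array([[384.36149362,   0.        , 325.45372591],
       [  0.        , 384.36149362, 200.8358534 ],
       [  0.        ,   0.        ,   1.        ]]), 'D': array([0.00317495, 0.        , 0.        , 0.        , 0.        ]), 'rvec': array([ 2.11246752, -2.12336173,  0.17762155]), 'tvec': array([0.06368138, 0.58416891, 0.92788273])}
{'clock': 0.1, 'joints': array([ 1.12487833,  0.47768456,  0.02234703,  1.55634667, -0.01147283,
        1.10932184, -0.08309338]), 'qvel': array([ 1.45990279e-03, -6.91982210e-05,  1.02372242e-03, -2.09842940e-03,
        5.96792912e-04,  5.64428188e-04,  1.11488935e-03]), 'tau': array([ 4.28752508e-03, -5.97756994e+01,  1.61373217e+00, -2.81950450e+01,
        1.28920359e-02,  5.10897866e-03, -5.83513696e-06]), 'tcp_pos': array([ 0.22350526, -0.63632605,  0.21424761]), 'orientation': array([-3.09531861e+00, -5.27912355e-01,  6.51832294e-04]), 'contact_force': array([ 0.3581675 , -0.53624409,  0.47978187]), 'moment': array([-0.000369  ,  0.01028024,  0.01798284]), 'gripper_force': 0.0, 'grip_width': 0.08520681541827348} 0.022
```

View pics/scene0.png

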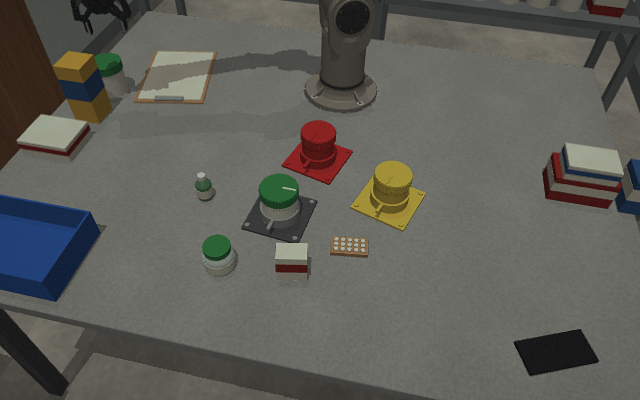

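View pics/top0.png

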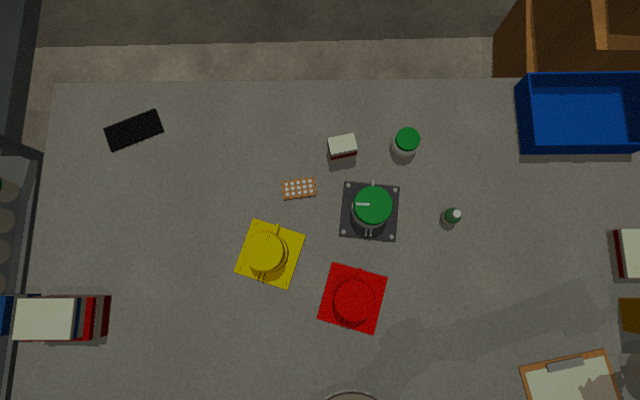

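Candidates for the green-lidded clamped jar in the top picture:
- steel clamp with green lid, (373,205)
- red look-alike, (354,300)
- yellow look-alike, (266,252)
- loose spare jar with green lid, (407,140)
- another green-lidded jar in the scene picture, (108,65)

I choose the one on the dark steel plate. Bystanders in the top picture: carton (342,146), spare jar (407,142), tablet pack (299,188), pill bottle (452,216). Next is a close crop to check.

```bash
python3 - <<'E'
import cv2,numpy as np
a=cv2.imread("pics/top0.png")[170:250,325:425]; b=cv2.imread("pics/scene0.png")[165:245,235:335]
f=lambda i:cv2.resize(i,None,fx=5,fy=5,interpolation=cv2.INTER_CUBIC)
cv2.imwrite("pics/crop1.png",cv2.resize(np.vstack([a]),None,fx=7,fy=7,interpolation=cv2.INTER_CUBIC))
E
cat > h.py <<'E'
from bench import r
import cv2,numpy as np
def ray(n,uv,z):
    c=r.camera_info(n);R=cv2.Rodrigues(c['rvec'])[0];C=-R.T@c['tvec']
    p=cv2.undistortPoints(np.array([[uv]],float),c['mtx'],c['D'])[0,0]
    d=R.T@np.array([p[0],p[1],1]);return C+d*(z-C[2])/d[2]
def proj(n,P):
    c=r.camera_info(n);return cv2.projectPoints(np.atleast_2d(np.array(P,float)),c['rvec'],c['tvec'],c['mtx'],c['D'])[0][:,0]
E
python3 - <<'E'
from h import *
img=cv2.imread("pics/top0.png");hsv=cv2.cvtColor(img,cv2.COLOR_BGR2HSV)
print("lid top approx",ray("top",(373,205),.105))
for n,uv,z in[("carton",(342,141),.085),("spare",(407,139),.075),("tab",(299,188),.012),("pill",(454,214),.08),("yellow",(266,252),.1),("red",(354,300),.1)]:print(n,ray("top",uv,z))
E
```

```text
lid top approx [ 0.56409205 -0.05474406  0.105     ]
carton [0.7334063  0.01750375 0.085     ]
spare [ 0.7406948 -0.1496142  0.075    ]
tab [0.62788728 0.13230831 0.012     ]
pill [ 0.54470293 -0.25546563  0.08      ]
yellow [0.45302992 0.20199097 0.1       ]
red [ 0.34159459 -0.00543538  0.1       ]
```

View pics/crop1.png

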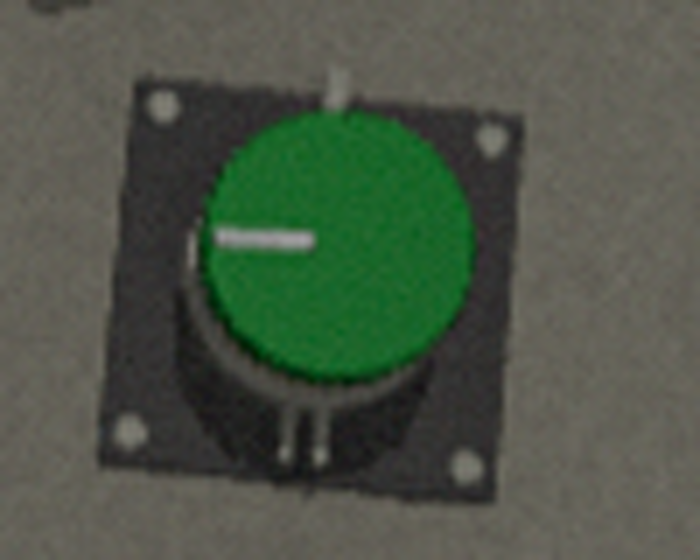

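The crop confirms it: steel plate, green lid, line from (215,237) to (315,240), tab at (338,90), ears at (305,440). Now I fit the geometry.

```bash
python3 - <<'E'
from h import *
s=lambda u,v:(325+(u+.5)/7-.5,170+(v+.5)/7-.5)
img=cv2.imread("pics/top0.png");hsv=cv2.cvtColor(img,cv2.COLOR_BGR2HSV)
c4=[(137,80),(523,117),(495,502),(98,466)]
P=np.array([ray("top",s(*c),.008)[:2] for c in c4]);print(P,P.mean(0),np.linalg.norm(P-np.roll(P,1,0),axis=1))
e=[P[0]-P[3],P[1]-P[2]];print("plate yaw",[np.degrees(np.arctan2(v[1],v[0])) for v in e])
for z in(.104,.1055):
  m=[ray("top",s(*p),z)[:2] for p in[(338,244),(204,245),(474,245),(338,110),(338,380)]]
  print("lid",z,m[0],m[1:], m[1][1]-m[2][1],m[3][0]-m[4][0])
l=[ray("top",s(*p),.105)[:2] for p in[(215,237),(315,240)]];d=l[0]-l[1];print("line",l,np.linalg.norm(d),np.degrees(np.arctan2(d[1],d[0])))
t=ray("top",s(340,68),.038)[:2];ear=ray("top",s(305,462),.035)[:2];d=t-ear;print("tab",t,ear,np.degrees(np.arctan2(d[1],d[0])),np.linalg.norm(d))
t=ray("top",s(340,68),.038)[:2]
# scene lid
im=cv2.imread("pics/scene0.png");h=cv2.cvtColor(im,cv2.COLOR_BGR2HSV)
m=cv2.inRange(h,(45,100,30),(85,255,255));m[:, :240]=0;ys,xs=np.where(m);print("scene green bbox",xs.min(),xs.max(),ys.min(),ys.max())
ax=P.mean(0);th=np.linspace(0,2*np.pi,60)
pp=np.vstack([proj("scene",np.c_[ax[0]+.048*np.cos(th),ax[1]+.048*np.sin(th),np.full(60,z)]) for z in(.077,.105)]);print(pp.min(0),pp.max(0))
E
```

```text
[[ 0.64723631  0.01072454]
 [ 0.63151948 -0.13718159]
 [ 0.48414018 -0.12105293]
 [ 0.49835861  0.02723433]] [ 0.56531364 -0.05506892] [0.14979032 0.14873884 0.1482592  0.14896736]
plate yaw [np.float64(-6.32795943259093), np.float64(-6.24539318629943)]
lid 0.104 [ 0.56566805 -0.05454583] [array([ 0.56561912, -0.00837665]), array([ 0.56501297, -0.10130117]), array([ 0.61302103, -0.05577998]), array([ 0.51849192, -0.05331448])] 0.09292452431391761 0.09452910483523835
lid 0.1055 [ 0.56540531 -0.05438231] [array([ 0.56535646, -0.00828875]), array([ 0.5647513 , -0.10106107]), array([ 0.61268072, -0.05561444]), array([ 0.51830645, -0.05315297])] 0.09277232210872735 0.09437427446815494
line [array([ 0.56822081, -0.012156  ]), array([ 0.56694413, -0.04656208])] 0.03442975759843472 87.8749479047752
tab [ 0.64409461 -0.06423009] [ 0.49695005 -0.04791926] -6.325357223687037 0.14804582177036343
scene green bbox 259 298 174 208
[257.85099267 172.16890871] [298.20136173 209.13195311]
```

Emit:
step_arm --moves '[{"dx": 37.3,"dy": -39.5,"gripper": -1},{"dx": 37.3,"dy": -39.5,"gripper": -1},{"dx": 37.3,"dy": -39.5,"gripper": -1},{"dx": 37.3,"dy": -39.5,"gripper": -1},{"dx": 37.3,"dy": -39.5,"gripper": -1},{"dx": 37.3,"dy": -39.5,"gripper": -1},{"dx": 37.3,"dy": -39.5,"gripper": -1},{"dx": 37.3,"dy": -39.5,"gripper": -1},{"dx": 37.3,"dy": -39.5,"gripper": -1},{"dx": 37.3,"dy": -39.5,"gripper": -1},{"dx": 37.3,"dy": -39.5,"gripper": -1},{"dx": 37.3,"dy": -39.5,"gripper": -1},{"rz": 9.8,"gripper": -1},{"rz": 9.8,"gripper": -1},{"rz": 9.8,"gripper": -1},{"gripper": -1},{"gripper": -1}]' --grip_force 20

```text
invalid input at $.moves[0]: expected keys rx, ry, rz, dx, dy, dz, gripper
```

```bash
cat >> h.py <<'E'
A=np.array([.5655,-.0548])
def st():
    o=r.get_obs();M=cv2.Rodrigues(o['orientation'])[0];p=o['tcp_pos'][:2]-A
    phi=np.degrees(np.arctan2(p[1],p[0]));yaw=np.degrees(np.arctan2(M[1,0],M[0,0]))
    f=o['contact_force'];u=p/np.linalg.norm(p)
    print("t %.2f R %.1fmm phi %.1f yaw %.1f z %.1f  tilt %.2f Frad %.2f Ftan %.2f Fz %.2f w %.1f q1 %.2f q6 %.2f q7 %.2f"%(o['clock'],1e3*np.linalg.norm(p),phi,yaw,1e3*o['tcp_pos'][2],np.degrees(np.arccos(min(1,-M[2,2]))),f[:2]@u,u[0]*f[1]-u[1]*f[0],f[2],1e3*o['grip_width'],o['joints'][0],o['joints'][5],o['joints'][6]))
    print("to axis in tool mm",1e3*(M.T@np.array([-p[0],-p[1],0])).round(5))
E
python3 -c "
from h import *
st()"
```

```text
t 0.10 R 674.6mm phi -120.5 yaw 19.4 z 214.2  tilt 0.09 Frad 0.28 Ftan 0.58 Fz 0.48 w 85.2 q1 1.12 q6 1.11 q7 -0.08
to axis in tool mm [ 515.42 -435.29    0.63]
```

Emit:
step_arm --moves '[{"rx": 0,"ry": 0,"rz": 0,"dx": 37.3,"dy": -39.5,"dz": 0,"gripper": -1},{"rx": 0,"ry": 0,"rz": 0,"dx": 37.3,"dy": -39.5,"dz": 0,"gripper": -1},{"rx": 0,"ry": 0,"rz": 0,"dx": 37.3,"dy": -39.5,"dz": 0,"gripper": -1},{"rx": 0,"ry": 0,"rz": 0,"dx": 37.3,"dy": -39.5,"dz": 0,"gripper": -1},{"rx": 0,"ry": 0,"rz": 0,"dx": 37.3,"dy": -39.5,"dz": 0,"gripper": -1},{"rx": 0,"ry": 0,"rz": 0,"dx": 37.3,"dy": -39.5,"dz": 0,"gripper": -1},{"rx": 0,"ry": 0,"rz": 0,"dx": 37.3,"dy": -39.5,"dz": 0,"gripper": -1},{"rx": 0,"ry": 0,"rz": 0,"dx": 37.3,"dy": -39.5,"dz": 0,"gripper": -1},{"rx": 0,"ry": 0,"rz": 0,"dx": 37.3,"dy": -39.5,"dz": 0,"gripper": -1},{"rx": 0,"ry": 0,"rz": 0,"dx": 37.3,"dy": -39.5,"dz": 0,"gripper": -1},{"rx": 0,"ry": 0,"rz": 0,"dx": 37.3,"dy": -39.5,"dz": 0,"gripper": -1},{"rx": 0,"ry": 0,"rz": 0,"dx": 37.3,"dy": -39.5,"dz": 0,"gripper": -1},{"rx": 0,"ry": 0,"rz": 9.8,"dx": 0,"dy": 0,"dz": 0,"gripper": -1},{"rx": 0,"ry": 0,"rz": 9.8,"dx": 0,"dy": 0,"dz": 0,"gripper": -1},{"rx": 0,"ry": 0,"rz": 9.8,"dx": 0,"dy": 0,"dz": 0,"gripper": -1},{"rx": 0,"ry": 0,"rz": 0,"dx": 0,"dy": 0,"dz": 0,"gripper": -1},{"rx": 0,"ry": 0,"rz": 0,"dx": 0,"dy": 0,"dz": 0,"gripper": -1}]' --grip_force 20

```text
clock: 2.22
tcp_pos: [0.4888, -0.0413, 0.215]
orientation: [3.13, -0.27, -0.001]
contact_force: [0.4, 0.5, 0.8]
grip_width: -0.0001
gripper_force: 0.0
```

```bash
python3 -c "
from h import *
st()"
```

```text
t 2.23 R 77.9mm phi 170.0 yaw -9.9 z 215.0  tilt 0.02 Frad -0.27 Ftan -0.57 Fz 0.76 w -0.1 q1 0.23 q6 0.99 q7 -1.85
to axis in tool mm [ 7.791e+01  1.300e-01 -3.000e-02]
```

Emit:
step_arm --moves '[{"rx": 0,"ry": 0,"rz": 0,"dx": 0,"dy": 0,"dz": 37,"gripper": -1},{"rx": 0,"ry": 0,"rz": 0,"dx": 0,"dy": 0,"dz": 37,"gripper": -1},{"rx": 0,"ry": 0,"rz": 0,"dx": 0,"dy": 0,"dz": 36,"gripper": -1},{"rx": 0,"ry": 0,"rz": 0,"dx": 8,"dy": 0,"dz": 0,"gripper": -1},{"rx": 0,"ry": 0,"rz": 0,"dx": 8,"dy": 0,"dz": 0,"gripper": -1},{"rx": 0,"ry": 0,"rz": 0,"dx": 0,"dy": 0,"dz": 0,"gripper": -1}]'

```text
clock: 2.98
tcp_pos: [0.5069, -0.0443, 0.1068]
orientation: [-3.129, 0.275, -0.006]
contact_force: [-0.1, -0.0, 0.3]
grip_width: 0.0
gripper_force: 0.0
```

```bash
python3 -c "
from h import *
st()
img=r.grab_frame('scene')[140:240,225:345]
cv2.imwrite('pics/s1.png',cv2.resize(img,None,fx=6,fy=6,interpolation=cv2.INTER_CUBIC))"
```

```text
t 2.98 R 59.5mm phi 169.8 yaw -10.0 z 106.8  tilt 0.21 Frad 0.10 Ftan 0.02 Fz 0.30 w 0.0 q1 0.21 q6 0.76 q7 -1.92
to axis in tool mm [59.5   0.17  0.21]
```

View pics/s1.png

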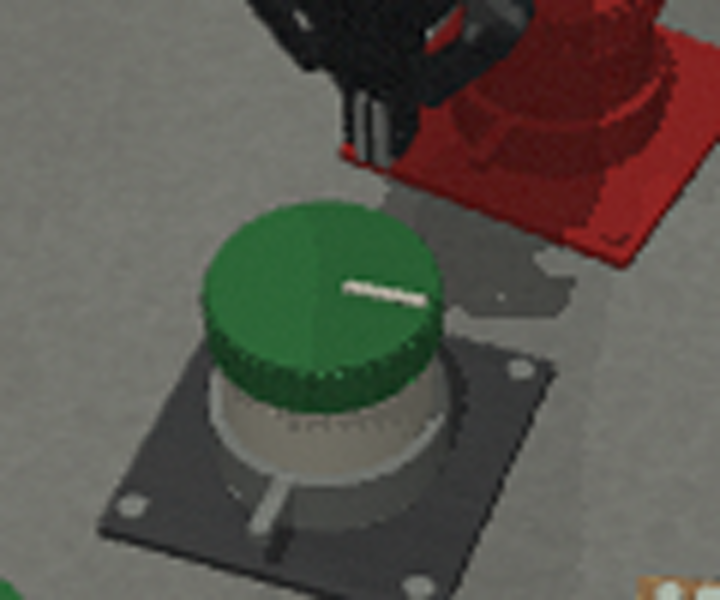

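```bash
python3 -c "
from h import *
st()
print((proj('scene',[[.5069,-.0443,.085],[.4888,-.0413,.193],[.5655,-.0548,.105],[.518,-.05,.105],[.613,-.05,.105]])-[225,140])*6)
print((proj('scene',[[.342,-.005,.104]])))
img=r.grab_frame('scene')[140:240,225:345]
st()
cv2.imwrite('pics/s2.png',cv2.resize(img,None,fx=6,fy=6,interpolation=cv2.INTER_CUBIC))"
```

```text
t 3.02 R 60.2mm phi 169.9 yaw -10.0 z 106.5  tilt 0.16 Frad -0.72 Ftan -0.23 Fz 0.80 w -0.1 q1 0.21 q6 0.76 q7 -1.92
to axis in tool mm [60.24  0.07  0.17]
[[381.74401354 216.34540575]
 [394.13539684  -8.31389205]
 [318.57419519 278.23511489]
 [360.34201985 198.29253313]
 [298.50045501 366.59142503]]
[[317.96706898 130.87310358]]
t 3.08 R 60.8mm phi 170.0 yaw -10.0 z 106.3  tilt 0.12 Frad -0.98 Ftan -0.25 Fz -0.04 w 0.1 q1 0.21 q6 0.76 q7 -1.92
to axis in tool mm [60.83  0.    0.12]
```

View pics/s2.png

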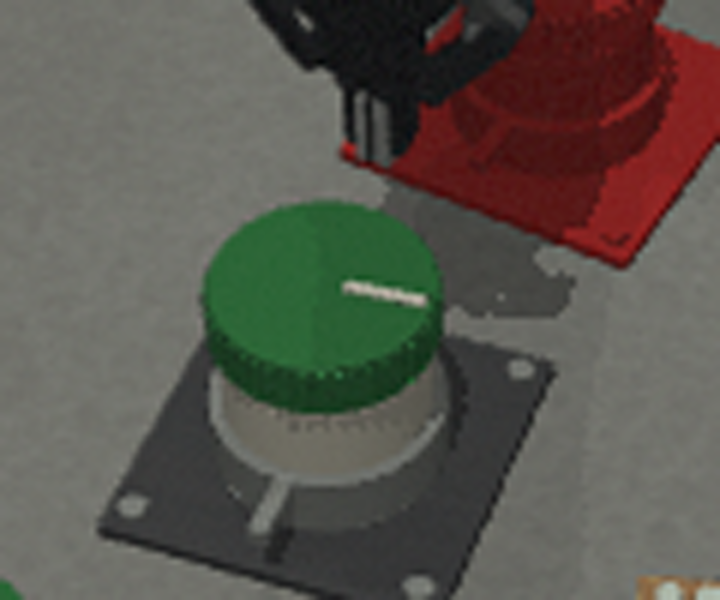

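The picture shows the fingertips ending at crop (375,163), higher than the (382,216) I predicted. The top view should resolve the mismatch.

```bash
python3 -c "
from h import *
st()
img=r.grab_frame('top')[150:260,320:430]
st()
o=r.get_obs();P=o['tcp_pos']
for d in(-.054,-.02,0,.022):print(d,(proj('top',[P-[0,0,d]])-[320,150])*5.4,(proj('scene',[P-[0,0,d]])-[225,140])*6)
print((proj('top',[[.5655,-.0548,.105]])-[320,150])*5.4)
cv2.imwrite('pics/t2.png',cv2.resize(img,None,fx=5.4,fy=5.4,interpolation=cv2.INTER_CUBIC))"
```

```text
t 3.08 R 60.8mm phi 170.0 yaw -10.0 z 106.3  tilt 0.12 Frad -0.98 Ftan -0.25 Fz -0.04 w 0.1 q1 0.21 q6 0.76 q7 -1.92
to axis in tool mm [60.83  0.    0.12]
t 3.12 R 61.2mm phi 170.0 yaw -10.0 z 106.0  tilt 0.09 Frad 0.21 Ftan -0.02 Fz -0.22 w -0.3 q1 0.21 q6 0.76 q7 -1.92
to axis in tool mm [ 6.122e+01 -3.000e-02  9.000e-02]
-0.054 [[278.2792296 414.0865481]] [[378.73325445  80.27000116]]
-0.02 [[270.30024316 423.25193482]] [[380.7543533  142.22697247]]
0 [[265.8790058  428.33060847]] [[381.90602808 177.48301492]]
0.022 [[261.23001666 433.67093117]] [[383.14238393 215.29224932]]
[[286.24288799 293.89337034]]
```

View pics/t2.png

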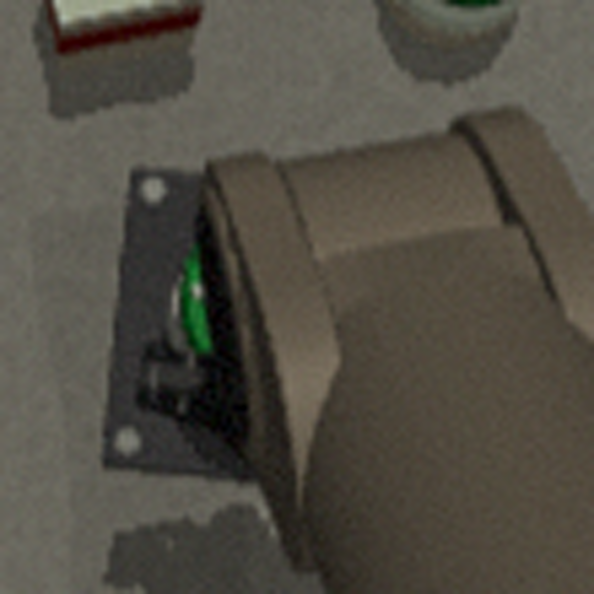

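```bash
python3 -c "
from h import *
img=r.grab_frame('scene').astype(int); b=cv2.imread('pics/scene0.png').astype(int)
d=abs(img-b).max(2)
for y in range(152,182):print(y,' '.join('%3d/%2d'%(img[y,x].max(),d[y,x]) for x in range(280,302,2)))
st()"
```

```text
152  76/35  21/92  21/92  22/96  25/86  19/97  23/116  26/114  28/110  29/111  24/85
153 118/10  52/64  25/87  25/86  21/91  19/84  22/118  21/118  22/119  28/111  28/48
154 118/ 7  32/84  25/88  23/95  19/96  28/109  27/112  22/117  23/121  22/118  29/52
155 120/ 6  45/65  50/61  45/69  21/99  28/114  24/115  27/114  34/104  25/117  39/38
156 118/ 5  43/68  78/32  39/73  27/95  27/115  22/117  28/115  28/117  25/118  67/12
157 118/ 3  58/57  78/34  29/86  83/54  23/115  19/122  25/116  45/92  54/85  69/11
158 116/ 3  57/60  80/33  30/72  81/61  24/114  29/114  23/121  99/37 100/38  75/16
159 117/ 4  68/47  62/52  27/112  81/60  26/111  17/120  18/123 101/37  99/39  78/26
160 114/ 4  57/58  62/39  30/110  81/59  30/110  21/117  22/123  99/38  98/40  84/20
161 115/ 2  60/56  63/65  28/112  81/59  35/104  24/117  18/128  98/39  96/42  99/42
162 120/ 6  77/43  64/77  40/99  81/59  30/109  20/120  77/61 100/37  98/40 100/41
163 118/ 7 124/ 5  64/77  41/97  79/50  32/105  26/118  98/40  98/40  98/41  99/38
164 119/ 4 145/ 8 100/40  39/57  80/53  31/109  25/119  99/38  99/39  98/39  89/48

[... 833 characters left out ...]
/ 8  95/ 4  88/12  81/34  77/32  70/38  72/37  71/37  70/39
176  96/ 4  94/ 4  96/ 3  94/ 4  95/ 3  91/11  79/28  72/37  72/37  69/37  69/38
177  96/ 3  96/ 4  95/ 3  96/ 2  95/ 3  95/ 5  86/18  70/40  73/37  72/40  70/38
178  93/ 6  96/ 2  94/ 5  95/ 5  95/ 3  94/ 5  97/ 2  69/37  73/34  71/40  71/36
179  96/ 2  95/ 3  96/ 4  96/ 2  94/ 4  94/ 6  98/ 3  90/ 8  72/39  73/37  70/38
180  97/ 4  94/ 4  95/ 3  97/ 2  95/ 4  96/ 4  96/ 3  96/ 4  73/40  71/35  70/38
181  97/ 2  95/ 3  95/ 3  96/ 3  95/ 3  94/ 4  95/ 5  94/ 5  84/19  70/41  71/39
t 3.17 R 61.5mm phi 170.0 yaw -10.0 z 105.8  tilt 0.06 Frad 0.59 Ftan -0.27 Fz 0.98 w -0.1 q1 0.21 q6 0.76 q7 -1.92
to axis in tool mm [61.49 -0.09  0.07]
```

Emit:
step_arm --moves '[{"rx": 0,"ry": 0,"rz": 0,"dx": 0,"dy": 0,"dz": 0,"gripper": -1},{"rx": 0,"ry": 0,"rz": 0,"dx": 0,"dy": 0,"dz": 0,"gripper": -1},{"rx": 0,"ry": 0,"rz": 0,"dx": 0,"dy": 0,"dz": 0,"gripper": -1},{"rx": 0,"ry": 0,"rz": 0,"dx": 0,"dy": 0,"dz": 0,"gripper": -1}]'

```text
clock: 3.68
tcp_pos: [0.5046, -0.0441, 0.1051]
orientation: [3.13, -0.275, -0.0]
contact_force: [-0.0, -0.6, -0.4]
grip_width: 0.0001
gripper_force: 0.0
```

```bash
python3 -c "
from h import *
st()
img=r.grab_frame('scene')
cv2.imwrite('pics/s3.png',cv2.resize(img[110:220,240:360],None,fx=5,fy=5,interpolation=cv2.INTER_CUBIC))
for x in (284,286,288,290,292):print(x,[int(img[y,x].max()) for y in range(158,182)])
# where do holders project
for n,p in (('red plate axis',(.3475,0,0)),):
  pass
P=r.get_obs()['tcp_pos']
print(proj('scene',[P,P-[0,0,.022],[.5655,-.0548,.105],[.6472,.0107,.008],[.6315,-.1372,.008],[.4841,-.121,.008],[.4984,.0272,.008]]))
"
```

```text
t 3.67 R 61.8mm phi 170.0 yaw -10.0 z 105.1  tilt 0.01 Frad -0.09 Ftan 0.64 Fz -0.45 w 0.1 q1 0.21 q6 0.76 q7 -1.92
to axis in tool mm [ 6.178e+01 -9.000e-02 -1.000e-02]
284 [64, 62, 63, 62, 63, 50, 116, 118, 83, 67, 112, 114, 118, 115, 112, 117, 97, 94, 96, 95, 95, 96, 95, 95]
286 [32, 27, 30, 41, 41, 41, 41, 42, 48, 65, 98, 116, 113, 114, 113, 114, 110, 95, 95, 94, 95, 95, 94, 94]
288 [79, 81, 79, 80, 79, 81, 80, 79, 79, 75, 82, 92, 117, 115, 114, 116, 83, 89, 96, 96, 95, 97, 97, 95]
290 [28, 27, 29, 34, 34, 32, 29, 30, 65, 78, 79, 69, 71, 83, 77, 78, 77, 80, 92, 95, 94, 96, 96, 96]
292 [23, 23, 21, 21, 24, 25, 28, 34, 97, 100, 100, 72, 69, 81, 80, 76, 77, 76, 78, 88, 97, 95, 94, 97]
[[288.74216708 169.69956063]
 [288.94685998 175.9942735 ]
 [278.0956992  186.37251915]
 [297.10035483 242.52269205]
 [240.406506   226.8264213 ]
 [263.47254659 185.90659115]
 [316.77025108 199.13896316]]
```

View pics/s3.png

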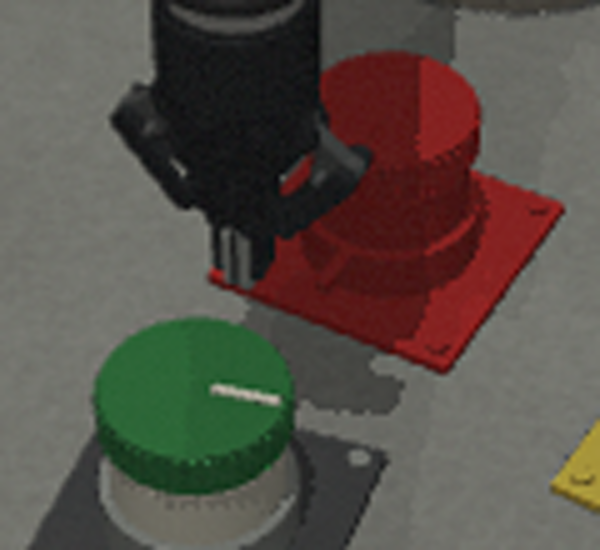

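```bash
python3 -c "
from h import *
print(proj('scene',[[.2235,-.6363,.214],[.2235,-.6363,.192]]))
b=cv2.imread('pics/scene0.png')
cv2.imwrite('pics/s4.png',cv2.resize(b[0:60,50:160],None,fx=6,fy=6,interpolation=cv2.INTER_CUBIC))
"
```

```text
[[110.88776718  41.9215395 ]
 [113.05081474  48.80732193]]
```

View pics/s4.png

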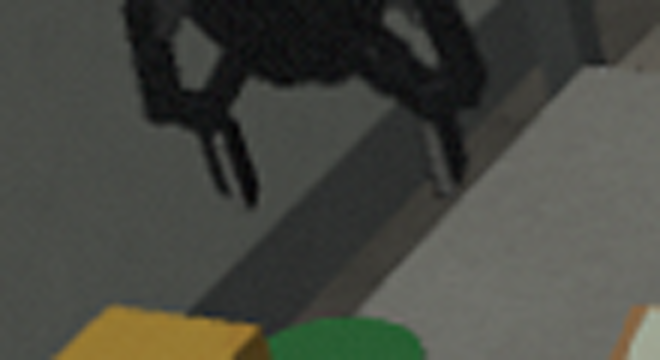

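The fingertips show about 10 px higher than the model predicts in both poses, so I'll check by light contact: creep inward and watch the force.

Emit:
step_arm --moves '[{"rx": 0,"ry": 0,"rz": 0,"dx": 2,"dy": 0,"dz": 0,"gripper": -1},{"rx": 0,"ry": 0,"rz": 0,"dx": 2,"dy": 0,"dz": 0,"gripper": -1},{"rx": 0,"ry": 0,"rz": 0,"dx": 0,"dy": 0,"dz": 0,"gripper": -1},{"rx": 0,"ry": 0,"rz": 0,"dx": 0,"dy": 0,"dz": 0,"gripper": -1}]'

```text
clock: 4.22
tcp_pos: [0.5086, -0.0448, 0.1051]
orientation: [3.129, -0.275, -0.0]
contact_force: [-0.8, 0.1, -0.5]
grip_width: -0.0005
gripper_force: 0.0
```

```bash
python3 -c "
from h import *
st()"
```

```text
t 4.22 R 57.7mm phi 170.1 yaw -10.0 z 105.1  tilt 0.00 Frad 0.80 Ftan 0.05 Fz -0.46 w -0.5 q1 0.21 q6 0.76 q7 -1.92
to axis in tool mm [57.74 -0.1  -0.  ]
```

Emit:
step_arm --moves '[{"rx": 0,"ry": 0,"rz": 0,"dx": 2,"dy": 0,"dz": 0,"gripper": -1},{"rx": 0,"ry": 0,"rz": 0,"dx": 0,"dy": 0,"dz": 0,"gripper": -1},{"rx": 0,"ry": 0,"rz": 0,"dx": 0,"dy": 0,"dz": 0,"gripper": -1}]'

```text
clock: 4.6
tcp_pos: [0.5106, -0.0452, 0.1051]
orientation: [3.13, -0.275, -0.0]
contact_force: [1.2, -0.6, 0.3]
grip_width: 0.0002
gripper_force: 0.0
```

```bash
python3 -c "
from h import *
st()"
```

```text
t 4.60 R 55.7mm phi 170.0 yaw -10.0 z 105.1  tilt 0.00 Frad -1.25 Ftan 0.37 Fz 0.27 w 0.2 q1 0.21 q6 0.77 q7 -1.92
to axis in tool mm [55.74 -0.09 -0.  ]
```

No contact at R=55.7 mm, so the real tips stand higher than nominal, as the picture shows. I'll back off, go lower and retry.

Emit:
step_arm --moves '[{"rx": 0,"ry": 0,"rz": 0,"dx": -22,"dy": 0,"dz": 0,"gripper": -1},{"rx": 0,"ry": 0,"rz": 0,"dx": 0,"dy": 0,"dz": 0,"gripper": -1},{"rx": 0,"ry": 0,"rz": 0,"dx": 0,"dy": 0,"dz": 14,"gripper": -1},{"rx": 0,"ry": 0,"rz": 0,"dx": 0,"dy": 0,"dz": 12,"gripper": -1},{"rx": 0,"ry": 0,"rz": 0,"dx": 6,"dy": 0,"dz": 0,"gripper": -1},{"rx": 0,"ry": 0,"rz": 0,"dx": 5,"dy": 0,"dz": 0,"gripper": -1},{"rx": 0,"ry": 0,"rz": 0,"dx": 3,"dy": 0,"dz": 0,"gripper": -1},{"rx": 0,"ry": 0,"rz": 0,"dx": 0,"dy": 0,"dz": 0,"gripper": -1},{"rx": 0,"ry": 0,"rz": 0,"dx": 0,"dy": 0,"dz": 0,"gripper": -1}]'

```text
clock: 5.72
tcp_pos: [0.5027, -0.0438, 0.0792]
orientation: [3.129, -0.275, 0.0]
contact_force: [-0.5, -0.3, -0.7]
grip_width: 0.0002
gripper_force: 0.0
```

```bash
python3 -c "
from h import *
st()
img=r.grab_frame('scene')
for x in (284,286,288,290,292):print(x,[int(img[y,x].max()) for y in range(158,182)])
P=r.get_obs()['tcp_pos'];print(proj('scene',[P,P-[0,0,.022]]))
"
```

```text
t 5.72 R 63.8mm phi 170.1 yaw -10.1 z 79.2  tilt 0.01 Frad 0.41 Ftan 0.36 Fz -0.74 w 0.2 q1 0.20 q6 0.70 q7 -1.94
to axis in tool mm [ 6.376e+01 -1.400e-01  1.000e-02]
284 [20, 24, 28, 24, 20, 30, 27, 33, 31, 18, 18, 30, 22, 114, 116, 118, 97, 95, 96, 95, 95, 93, 95, 95]
286 [27, 27, 20, 20, 32, 72, 60, 67, 68, 68, 69, 69, 68, 80, 80, 85, 113, 95, 95, 96, 95, 95, 95, 95]
288 [22, 22, 24, 18, 18, 36, 116, 81, 80, 77, 79, 74, 79, 79, 77, 62, 56, 91, 96, 95, 95, 97, 95, 94]
290 [23, 18, 21, 18, 22, 27, 23, 45, 47, 49, 48, 47, 47, 46, 57, 65, 67, 82, 92, 95, 96, 95, 94, 93]
292 [24, 25, 23, 24, 21, 25, 23, 23, 22, 19, 25, 33, 27, 26, 22, 48, 79, 71, 78, 83, 96, 96, 97, 95]
[[289.29938335 176.53868795]
 [289.49377628 182.64288851]]
```

Emit:
step_arm --moves '[{"rx": 0,"ry": 0,"rz": 0,"dx": 2,"dy": 0,"dz": 0,"gripper": -1},{"rx": 0,"ry": 0,"rz": 0,"dx": 2,"dy": 0,"dz": 0,"gripper": -1},{"rx": 0,"ry": 0,"rz": 0,"dx": 0,"dy": 0,"dz": 0,"gripper": -1},{"rx": 0,"ry": 0,"rz": 0,"dx": 0,"dy": 0,"dz": 0,"gripper": -1}]'

```text
clock: 6.28
tcp_pos: [0.5066, -0.0445, 0.0791]
orientation: [3.129, -0.275, -0.0]
contact_force: [0.2, 0.6, -0.0]
grip_width: 0.0001
gripper_force: 0.0
```

Emit:
step_arm --moves '[{"rx": 0,"ry": 0,"rz": 0,"dx": 2,"dy": 0,"dz": 0,"gripper": -1},{"rx": 0,"ry": 0,"rz": 0,"dx": 1,"dy": 0,"dz": 0,"gripper": -1},{"rx": 0,"ry": 0,"rz": 0,"dx": 0,"dy": 0,"dz": 0,"gripper": -1}]'

```text
clock: 6.65
tcp_pos: [0.5081, -0.0448, 0.0788]
orientation: [3.129, -0.275, -0.005]
contact_force: [-4.0, 1.3, 2.7]
grip_width: -0.0001
gripper_force: 2.6
```

```bash
python3 -c "
from h import *
st()
img=r.grab_frame('scene')
for x in (284,286,288,290,292):print(x,[int(img[y,x].max()) for y in range(158,182)])
"
```

```text
t 6.65 R 58.3mm phi 170.1 yaw -10.0 z 78.8  tilt 0.18 Frad 4.18 Ftan -0.59 Fz 2.70 w -0.1 q1 0.20 q6 0.71 q7 -1.94
to axis in tool mm [58.3  -0.15 -0.18]
284 [20, 20, 24, 24, 22, 18, 51, 92, 81, 79, 81, 80, 79, 77, 77, 95, 92, 96, 94, 96, 95, 96, 94, 96]
286 [24, 27, 26, 21, 22, 22, 31, 40, 24, 24, 26, 24, 26, 29, 29, 30, 41, 96, 97, 95, 96, 96, 95, 96]
288 [18, 23, 23, 20, 22, 23, 32, 23, 67, 79, 78, 79, 82, 81, 81, 79, 81, 93, 96, 96, 95, 95, 96, 97]
290 [28, 26, 24, 24, 22, 19, 21, 25, 22, 23, 20, 23, 30, 29, 26, 25, 34, 72, 93, 97, 95, 94, 94, 95]
292 [19, 19, 25, 18, 22, 20, 23, 22, 23, 21, 22, 24, 24, 19, 18, 31, 77, 73, 73, 82, 97, 94, 96, 94]
```

Contact at R≈59 mm, exactly where the rim should be. First a trial stroke.

Emit:
step_arm --moves '[{"rx": 0,"ry": 0,"rz": -7.5,"dx": 0.5,"dy": 7.5,"dz": 0,"gripper": -1},{"rx": 0,"ry": 0,"rz": -7.5,"dx": 0.5,"dy": 7.5,"dz": 0,"gripper": -1},{"rx": 0,"ry": 0,"rz": -7.5,"dx": 0.5,"dy": 7.5,"dz": 0,"gripper": -1},{"rx": 0,"ry": 0,"rz": -7.5,"dx": 0.5,"dy": 7.5,"dz": 0,"gripper": -1},{"rx": 0,"ry": 0,"rz": -7.5,"dx": 0.5,"dy": 7.5,"dz": 0,"gripper": -1},{"rx": 0,"ry": 0,"rz": -7.5,"dx": 0.5,"dy": 7.5,"dz": 0,"gripper": -1}]'

```text
clock: 7.45
tcp_pos: [0.5184, -0.0884, 0.0788]
orientation: [-2.994, -0.949, 0.002]
contact_force: [-1.6, -0.7, 0.2]
grip_width: 0.0002
gripper_force: 0.7
```

```bash
cat >> h.py <<'E'
def line(n="scene",z=.107):
    """angle of the white line from tab (deg, mod 360): white pixels within the lid's top"""
    img=r.grab_frame(n);hsv=cv2.cvtColor(img,cv2.COLOR_BGR2HSV)
    th=np.linspace(0,2*np.pi,60)
    poly=proj(n,np.c_[A[0]+.045*np.cos(th),A[1]+.045*np.sin(th),np.full(60,z)])
    m=np.zeros(img.shape[:2],np.uint8);cv2.fillPoly(m,[poly.round().astype(int)],255)
    w=(m>0)&(hsv[...,1]<90)&(hsv[...,2]>100);ys,xs=np.where(w)
    if len(xs)<4:print(n,"no line",len(xs));return
    P=np.array([ray(n,(x,y),z)[:2] for x,y in zip(xs,ys)]);c=P.mean(0)-A
    print(n,"n",len(xs),"line rel tab %.1f"%((np.degrees(np.arctan2(c[1],c[0]))+6.3)%360),"r %.1f"%(1e3*np.linalg.norm(c)))
E
python3 -c "
from h import *
st();line();line('top')"
```

```text
t 7.45 R 57.8mm phi -144.5 yaw 35.2 z 78.8  tilt 0.09 Frad 1.73 Ftan -0.38 Fz 0.16 w 0.2 q1 0.41 q6 0.75 q7 -1.16
to axis in tool mm [57.82 -0.31 -0.08]
scene n 43 line rel tab 165.1 r 17.0
top n 43 line rel tab 131.3 r 25.7
```

The top camera puts the line at 131° (it was 93°), so the lid is rolling. I'll press about 1 mm more and continue.

Emit:
step_arm --moves '[{"rx": 0,"ry": 0,"rz": -7.5,"dx": 1.5,"dy": 7.4,"dz": 0,"gripper": -1},{"rx": 0,"ry": 0,"rz": -7.5,"dx": 0.5,"dy": 7.4,"dz": 0,"gripper": -1},{"rx": 0,"ry": 0,"rz": -7.5,"dx": 0.5,"dy": 7.4,"dz": 0,"gripper": -1},{"rx": 0,"ry": 0,"rz": -7.5,"dx": 0.5,"dy": 7.4,"dz": 0,"gripper": -1},{"rx": 0,"ry": 0,"rz": -7.5,"dx": 0.5,"dy": 7.4,"dz": 0,"gripper": -1},{"rx": 0,"ry": 0,"rz": -7.5,"dx": 0.5,"dy": 7.4,"dz": 0,"gripper": -1},{"rx": 0,"ry": 0,"rz": -7.5,"dx": 0.5,"dy": 7.4,"dz": 0,"gripper": -1},{"rx": 0,"ry": 0,"rz": -7.5,"dx": 0.5,"dy": 7.4,"dz": 0,"gripper": -1}]'

```text
clock: 8.55
tcp_pos: [0.5715, -0.1127, 0.0791]
orientation: [2.123, 2.315, -0.002]
contact_force: [0.0, -1.7, 1.5]
grip_width: -0.0002
gripper_force: 1.2
```

```bash
python3 -c "
from h import *
st();line();line('top')"
```

```text
t 8.55 R 58.2mm phi -84.1 yaw 94.9 z 79.1  tilt 0.10 Frad 1.66 Ftan -0.14 Fz 1.50 w -0.2 q1 0.59 q6 0.86 q7 -0.22
to axis in tool mm [58.16 -0.96 -0.1 ]
scene n 27 line rel tab 184.9 r 24.3
top n 37 line rel tab 191.2 r 25.2
```

Emit:
step_arm --moves '[{"rx": 0,"ry": 0,"rz": -7.5,"dx": 1.0,"dy": 7.5,"dz": 0,"gripper": -1},{"rx": 0,"ry": 0,"rz": -7.5,"dx": 0.5,"dy": 7.5,"dz": 0,"gripper": -1},{"rx": 0,"ry": 0,"rz": -7.5,"dx": 0.5,"dy": 7.4,"dz": 0,"gripper": -1},{"rx": 0,"ry": 0,"rz": -7.5,"dx": 0.5,"dy": 7.4,"dz": 0,"gripper": -1},{"rx": 0,"ry": 0,"rz": -7.5,"dx": 0.5,"dy": 7.4,"dz": 0,"gripper": -1},{"rx": 0,"ry": 0,"rz": -7.5,"dx": 0.5,"dy": 7.4,"dz": 0,"gripper": -1},{"rx": 0,"ry": 0,"rz": -7.5,"dx": 0.5,"dy": 7.4,"dz": -0.5,"gripper": -1},{"rx": 0,"ry": 0,"rz": -7.5,"dx": 0.5,"dy": 7.4,"dz": -0.5,"gripper": -1}]'

```text
clock: 9.65
tcp_pos: [0.6193, -0.0791, 0.0802]
orientation: [0.683, 3.064, -0.001]
contact_force: [2.8, -2.8, -3.2]
grip_width: 0.0
gripper_force: 2.1
```

```bash
python3 -c "
from h import *
st();line();line('top')"
```

```text
t 9.65 R 59.0mm phi -24.4 yaw 154.8 z 80.2  tilt 0.16 Frad 3.64 Ftan -1.37 Fz -3.20 w 0.0 q1 0.65 q6 1.00 q7 0.64
to axis in tool mm [59.   -0.81 -0.16]
scene no line 0
top n 20 line rel tab 253.1 r 26.2
```

Emit:
step_arm --moves '[{"rx": 0,"ry": 0,"rz": -7.5,"dx": 0.5,"dy": 7.5,"dz": 0,"gripper": -1},{"rx": 0,"ry": 0,"rz": -7.5,"dx": 0.5,"dy": 7.5,"dz": 0,"gripper": -1},{"rx": 0,"ry": 0,"rz": -7.5,"dx": 0.5,"dy": 7.5,"dz": 0,"gripper": -1},{"rx": 0,"ry": 0,"rz": -7.5,"dx": 0.5,"dy": 7.5,"dz": 0,"gripper": -1},{"rx": 0,"ry": 0,"rz": -7.5,"dx": 0.5,"dy": 7.5,"dz": 0,"gripper": -1},{"rx": 0,"ry": 0,"rz": -7.5,"dx": 0.5,"dy": 7.5,"dz": 0,"gripper": -1},{"rx": 0,"ry": 0,"rz": -7.5,"dx": 0.5,"dy": 7.5,"dz": 0,"gripper": -1},{"rx": 0,"ry": 0,"rz": -7.5,"dx": 0.5,"dy": 7.5,"dz": 0,"gripper": -1}]'

```text
clock: 10.75
tcp_pos: [0.614, -0.0196, 0.0805]
orientation: [-0.942, 2.994, 0.001]
contact_force: [3.2, 0.9, -1.0]
grip_width: -0.0005
gripper_force: 1.4
```

```bash
python3 -c "
from h import *
st();line();line('top')"
```

```text
t 10.75 R 60.0mm phi 36.0 yaw -145.1 z 80.5  tilt 0.18 Frad 3.09 Ftan -1.18 Fz -0.99 w -0.5 q1 0.68 q6 1.10 q7 1.47
to axis in tool mm [59.95 -1.12 -0.19]
scene n 10 line rel tab 265.3 r 28.0
top n 41 line rel tab 314.2 r 25.5
```

Emit:
step_arm --moves '[{"rx": 0,"ry": 0,"rz": -7.5,"dx": 0.5,"dy": 7.6,"dz": 0,"gripper": -1},{"rx": 0,"ry": 0,"rz": -7.5,"dx": 0.5,"dy": 7.6,"dz": 0,"gripper": -1},{"rx": 0,"ry": 0,"rz": -7.5,"dx": 0.5,"dy": 7.6,"dz": 0,"gripper": -1},{"rx": 0,"ry": 0,"rz": -7.5,"dx": 0.5,"dy": 7.6,"dz": 0,"gripper": -1},{"rx": 0,"ry": 0,"rz": -7.5,"dx": 0.5,"dy": 7.5,"dz": 0,"gripper": -1},{"rx": 0,"ry": 0,"rz": -7.5,"dx": 0.5,"dy": 7.5,"dz": 0,"gripper": -1},{"rx": 0,"ry": 0,"rz": -7.5,"dx": 0.5,"dy": 7.5,"dz": 0,"gripper": -1},{"rx": 0,"ry": 0,"rz": -7.5,"dx": 0.5,"dy": 7.5,"dz": 0,"gripper": -1}]'

```text
clock: 11.85
tcp_pos: [0.5604, 0.0047, 0.0803]
orientation: [-2.313, 2.124, 0.001]
contact_force: [1.0, 2.0, 0.1]
grip_width: -0.0003
gripper_force: 0.8
```

```bash
python3 -c "
from h import *
st();line();line('top')"
```

```text
t 11.85 R 59.7mm phi 94.9 yaw -85.1 z 80.3  tilt 0.08 Frad 1.87 Ftan -1.15 Fz 0.07 w -0.3 q1 0.78 q6 1.18 q7 2.33
to axis in tool mm [ 5.973e+01 -1.000e-02 -8.000e-02]
scene n 42 line rel tab 332.2 r 11.6
top n 156 line rel tab 55.9 r 21.6
```

Emit:
step_arm --moves '[{"rx": 0,"ry": 0,"rz": 0,"dx": -22,"dy": 0,"dz": 0,"gripper": -1},{"rx": 0,"ry": 0,"rz": 0,"dx": 0,"dy": 0,"dz": 0,"gripper": -1}]'

```text
clock: 12.2
tcp_pos: [0.5583, 0.0268, 0.0802]
orientation: [2.312, -2.126, -0.0]
contact_force: [0.7, 0.3, -0.4]
grip_width: -0.0
gripper_force: 0.0
```

```bash
python3 -c "
from h import *
st();line();line('top')"
```

```text
t 12.20 R 81.9mm phi 95.0 yaw -85.2 z 80.2  tilt 0.02 Frad 0.27 Ftan -0.68 Fz -0.36 w -0.0 q1 0.74 q6 1.17 q7 2.29
to axis in tool mm [81.88 -0.35 -0.  ]
scene n 42 line rel tab 329.9 r 10.4
top n 52 line rel tab 87.0 r 39.9
```

Emit:
step_arm --moves '[{"rx": 0,"ry": 0,"rz": 10.5,"dx": 1.3,"dy": -14.2,"dz": 0,"gripper": -1},{"rx": 0,"ry": 0,"rz": 10.5,"dx": 1.3,"dy": -14.2,"dz": 0,"gripper": -1},{"rx": 0,"ry": 0,"rz": 10.5,"dx": 1.3,"dy": -14.2,"dz": 0,"gripper": -1},{"rx": 0,"ry": 0,"rz": 10.5,"dx": 1.3,"dy": -14.2,"dz": 0,"gripper": -1},{"rx": 0,"ry": 0,"rz": 10.5,"dx": 1.3,"dy": -14.2,"dz": 0,"gripper": -1},{"rx": 0,"ry": 0,"rz": 10.5,"dx": 1.3,"dy": -14.2,"dz": 0,"gripper": -1},{"rx": 0,"ry": 0,"rz": 10.5,"dx": 1.3,"dy": -14.2,"dz": 0,"gripper": -1},{"rx": 0,"ry": 0,"rz": 10.5,"dx": 1.3,"dy": -14.2,"dz": 0,"gripper": -1},{"rx": 0,"ry": 0,"rz": 10.5,"dx": 1.3,"dy": -14.2,"dz": 0,"gripper": -1},{"rx": 0,"ry": 0,"rz": 10.5,"dx": 1.3,"dy": -14.2,"dz": 0,"gripper": -1},{"rx": 0,"ry": 0,"rz": 10.5,"dx": 1.3,"dy": -14.2,"dz": 0,"gripper": -1},{"rx": 0,"ry": 0,"rz": 10.5,"dx": 1.3,"dy": -14.2,"dz": 0,"gripper": -1},{"rx": 0,"ry": 0,"rz": 10.5,"dx": 1.3,"dy": -14.2,"dz": 0,"gripper": -1},{"rx": 0,"ry": 0,"rz": 10.5,"dx": 1.3,"dy": -14.2,"dz": 0,"gripper": -1},{"rx": 0,"ry": 0,"rz": 10.5,"dx": 1.3,"dy": -14.2,"dz": 0,"gripper": -1},{"rx": 0,"ry": 0,"rz": 10.5,"dx": 1.3,"dy": -14.2,"dz": 0,"gripper": -1},{"rx": 0,"ry": 0,"rz": 10.5,"dx": 1.3,"dy": -14.2,"dz": 0,"gripper": -1},{"rx": 0,"ry": 0,"rz": 0,"dx": 0,"dy": 0,"dz": 0,"gripper": -1}]'

```text
clock: 14.55
tcp_pos: [0.5733, -0.1311, 0.0802]
orientation: [2.095, 2.341, -0.003]
contact_force: [-0.4, -0.3, -0.2]
grip_width: 0.0001
gripper_force: 0.0
```

```bash
python3 -c "
from h import *
st();line(z=.109);line('top',.109)"
```

```text
t 14.55 R 76.7mm phi -84.2 yaw 96.4 z 80.2  tilt 0.10 Frad 0.21 Ftan -0.46 Fz -0.24 w 0.1 q1 0.62 q6 0.88 q7 -0.17
to axis in tool mm [76.69  0.68 -0.12]
scene n 37 line rel tab 24.6 r 16.5
top n 37 line rel tab 6.6 r 26.5
```

The top view with the line unobscured gives 6.6°, so the lid is at about 366.6°. I'll unwind a further 105° to allow one long stroke.

Emit:
step_arm --moves '[{"rx": 0,"ry": 0,"rz": 10.5,"dx": 1.3,"dy": -14.1,"dz": -0.2,"gripper": -1},{"rx": 0,"ry": 0,"rz": 10.5,"dx": 1.3,"dy": -14.1,"dz": -0.2,"gripper": -1},{"rx": 0,"ry": 0,"rz": 10.5,"dx": 1.3,"dy": -14.1,"dz": -0.2,"gripper": -1},{"rx": 0,"ry": 0,"rz": 10.5,"dx": 1.3,"dy": -14.1,"dz": -0.2,"gripper": -1},{"rx": 0,"ry": 0,"rz": 10.5,"dx": 1.3,"dy": -14.1,"dz": -0.2,"gripper": -1},{"rx": 0,"ry": 0,"rz": 10.5,"dx": 1.3,"dy": -14.1,"dz": -0.2,"gripper": -1},{"rx": 0,"ry": 0,"rz": 10.5,"dx": 1.3,"dy": -14.1,"dz": -0.2,"gripper": -1},{"rx": 0,"ry": 0,"rz": 10.5,"dx": 1.3,"dy": -14.1,"dz": -0.2,"gripper": -1},{"rx": 0,"ry": 0,"rz": 10.5,"dx": 1.3,"dy": -14.1,"dz": -0.2,"gripper": -1},{"rx": 0,"ry": 0,"rz": 10.5,"dx": 1.3,"dy": -14.1,"dz": -0.2,"gripper": -1},{"rx": 0,"ry": 0,"rz": 0,"dx": 0,"dy": 0,"dz": 0,"gripper": -1},{"rx": 0,"ry": 0,"rz": 0,"dx": 0,"dy": 0,"dz": 0,"gripper": -1}]'

```text
clock: 16.15
tcp_pos: [0.4893, -0.0414, 0.082]
orientation: [3.133, -0.227, -0.0]
contact_force: [-0.9, -0.1, 0.3]
grip_width: 0.0003
gripper_force: 0.0
```

```bash
python3 -c "
from h import *
st()"
```

```text
t 16.15 R 77.4mm phi 170.0 yaw -8.3 z 82.0  tilt 0.01 Frad 0.86 Ftan 0.28 Fz 0.33 w 0.3 q1 0.21 q6 0.70 q7 -1.92
to axis in tool mm [77.32  2.26 -0.  ]
```

Emit:
step_arm --moves '[{"rx": 0,"ry": 0,"rz": 0,"dx": 8,"dy": 2,"dz": 0,"gripper": -1},{"rx": 0,"ry": 0,"rz": 0,"dx": 8,"dy": 0,"dz": 0,"gripper": -1},{"rx": 0,"ry": 0,"rz": 0,"dx": 5,"dy": 0,"dz": 0,"gripper": -1},{"rx": 0,"ry": 0,"rz": 0,"dx": 0,"dy": 0,"dz": 0,"gripper": -1},{"rx": 0,"ry": 0,"rz": -7.5,"dx": 0.5,"dy": 7.5,"dz": 0,"gripper": -1},{"rx": 0,"ry": 0,"rz": -7.5,"dx": 0.6,"dy": 7.5,"dz": 0,"gripper": -1},{"rx": 0,"ry": 0,"rz": -7.5,"dx": 0.6,"dy": 7.4,"dz": 0,"gripper": -1},{"rx": 0,"ry": 0,"rz": -7.5,"dx": 0.6,"dy": 7.4,"dz": 0,"gripper": -1},{"rx": 0,"ry": 0,"rz": -7.5,"dx": 0.6,"dy": 7.4,"dz": 0,"gripper": -1},{"rx": 0,"ry": 0,"rz": -7.5,"dx": 0.6,"dy": 7.4,"dz": 0,"gripper": -1},{"rx": 0,"ry": 0,"rz": -7.5,"dx": 0.6,"dy": 7.4,"dz": 0,"gripper": -1},{"rx": 0,"ry": 0,"rz": -7.5,"dx": 0.6,"dy": 7.4,"dz": 0,"gripper": -1},{"rx": 0,"ry": 0,"rz": -7.5,"dx": 0.6,"dy": 7.4,"dz": 0,"gripper": -1},{"rx": 0,"ry": 0,"rz": -7.5,"dx": 0.6,"dy": 7.4,"dz": 0,"gripper": -1}]'

```text
clock: 17.9
tcp_pos: [0.5431, -0.1081, 0.0818]
orientation: [2.625, 1.726, -0.004]
contact_force: [-2.1, -2.3, 1.5]
grip_width: -0.0002
gripper_force: 1.5
```

```bash
python3 -c "
from h import *
st();line('top',.109)"
```

```text
t 17.90 R 57.8mm phi -112.8 yaw 66.6 z 81.8  tilt 0.15 Frad 2.96 Ftan -1.02 Fz 1.53 w -0.2 q1 0.54 q6 0.81 q7 -0.66
to axis in tool mm [57.83 -0.56 -0.13]
top n 43 line rel tab 78.9 r 26.1
```

Emit:
step_arm --moves '[{"rx": 0,"ry": 0,"rz": -7.5,"dx": 0.5,"dy": 7.4,"dz": 0,"gripper": -1},{"rx": 0,"ry": 0,"rz": -7.5,"dx": 0.5,"dy": 7.4,"dz": 0,"gripper": -1},{"rx": 0,"ry": 0,"rz": -7.5,"dx": 0.5,"dy": 7.4,"dz": 0,"gripper": -1},{"rx": 0,"ry": 0,"rz": -7.5,"dx": 0.5,"dy": 7.4,"dz": 0,"gripper": -1},{"rx": 0,"ry": 0,"rz": -7.5,"dx": 0.5,"dy": 7.4,"dz": -0.2,"gripper": -1},{"rx": 0,"ry": 0,"rz": -7.5,"dx": 0.5,"dy": 7.4,"dz": -0.2,"gripper": -1},{"rx": 0,"ry": 0,"rz": -7.5,"dx": 0.5,"dy": 7.4,"dz": -0.2,"gripper": -1},{"rx": 0,"ry": 0,"rz": -7.5,"dx": 0.5,"dy": 7.5,"dz": -0.2,"gripper": -1},{"rx": 0,"ry": 0,"rz": -7.5,"dx": 0.5,"dy": 7.5,"dz": 0,"gripper": -1},{"rx": 0,"ry": 0,"rz": -7.5,"dx": 0.5,"dy": 7.5,"dz": 0,"gripper": -1},{"rx": 0,"ry": 0,"rz": -7.5,"dx": 0.5,"dy": 7.5,"dz": 0,"gripper": -1},{"rx": 0,"ry": 0,"rz": -7.5,"dx": 0.5,"dy": 7.5,"dz": 0,"gripper": -1}]'

```text
clock: 19.45
tcp_pos: [0.62, -0.0779, 0.0829]
orientation: [0.639, 3.074, -0.001]
contact_force: [1.6, -1.9, -0.8]
grip_width: -0.0004
gripper_force: 1.3
```

```bash
python3 -c "
from h import *
st();line('top',.109)"
```

```text
t 19.45 R 59.2mm phi -23.0 yaw 156.5 z 82.9  tilt 0.13 Frad 2.21 Ftan -1.08 Fz -0.79 w -0.4 q1 0.66 q6 1.01 q7 0.66
to axis in tool mm [59.21 -0.52 -0.13]
top n 26 line rel tab 167.9 r 25.5
```

Emit:
step_arm --moves '[{"rx": 0,"ry": 0,"rz": -7.5,"dx": 1.0,"dy": 7.5,"dz": 0,"gripper": -1},{"rx": 0,"ry": 0,"rz": -7.5,"dx": 0.5,"dy": 7.5,"dz": 0,"gripper": -1},{"rx": 0,"ry": 0,"rz": -7.5,"dx": 0.5,"dy": 7.5,"dz": 0,"gripper": -1},{"rx": 0,"ry": 0,"rz": -7.5,"dx": 0.5,"dy": 7.5,"dz": 0,"gripper": -1},{"rx": 0,"ry": 0,"rz": -7.5,"dx": 0.5,"dy": 7.6,"dz": 0,"gripper": -1},{"rx": 0,"ry": 0,"rz": -7.5,"dx": 0.5,"dy": 7.6,"dz": 0,"gripper": -1},{"rx": 0,"ry": 0,"rz": -7.5,"dx": 0.5,"dy": 7.6,"dz": 0,"gripper": -1},{"rx": 0,"ry": 0,"rz": -7.5,"dx": 0.5,"dy": 7.6,"dz": 0,"gripper": -1},{"rx": 0,"ry": 0,"rz": -7.5,"dx": 0.5,"dy": 7.6,"dz": 0,"gripper": -1},{"rx": 0,"ry": 0,"rz": -7.5,"dx": 0.5,"dy": 7.6,"dz": 0,"gripper": -1},{"rx": 0,"ry": 0,"rz": -7.5,"dx": 0.5,"dy": 7.6,"dz": 0,"gripper": -1},{"rx": 0,"ry": 0,"rz": -7.5,"dx": 0.5,"dy": 7.6,"dz": 0,"gripper": -1}]'

```text
clock: 21.0
tcp_pos: [0.5885, 0.0007, 0.0832]
orientation: [-1.722, 2.626, 0.001]
contact_force: [0.7, -0.4, 0.3]
grip_width: -0.0003
gripper_force: 0.4
```

```bash
python3 -c "
from h import *
st();line('top',.110)"
```

```text
t 21.00 R 60.1mm phi 67.4 yaw -113.5 z 83.2  tilt 0.11 Frad -0.15 Ftan -0.80 Fz 0.30 w -0.3 q1 0.72 q6 1.15 q7 1.91
to axis in tool mm [60.04 -0.99 -0.11]
top n 33 line rel tab 272.5 r 20.1
```

Emit:
step_arm --moves '[{"rx": 0,"ry": 0,"rz": 0,"dx": -20,"dy": 0,"dz": 0,"gripper": -1},{"rx": 0,"ry": 0,"rz": 0,"dx": 0,"dy": 0,"dz": 0,"gripper": -1},{"rx": 0,"ry": 0,"rz": 10.5,"dx": 1.3,"dy": -14.3,"dz": 0,"gripper": -1},{"rx": 0,"ry": 0,"rz": 10.5,"dx": 1.3,"dy": -14.3,"dz": 0,"gripper": -1},{"rx": 0,"ry": 0,"rz": 10.5,"dx": 1.3,"dy": -14.3,"dz": 0,"gripper": -1},{"rx": 0,"ry": 0,"rz": 10.5,"dx": 1.3,"dy": -14.3,"dz": 0,"gripper": -1},{"rx": 0,"ry": 0,"rz": 10.5,"dx": 1.3,"dy": -14.3,"dz": 0,"gripper": -1},{"rx": 0,"ry": 0,"rz": 10.5,"dx": 1.3,"dy": -14.3,"dz": 0,"gripper": -1},{"rx": 0,"ry": 0,"rz": 10.5,"dx": 1.3,"dy": -14.3,"dz": 0,"gripper": -1},{"rx": 0,"ry": 0,"rz": 10.5,"dx": 1.3,"dy": -14.3,"dz": 0,"gripper": -1},{"rx": 0,"ry": 0,"rz": 10.5,"dx": 1.3,"dy": -14.3,"dz": 0,"gripper": -1},{"rx": 0,"ry": 0,"rz": 10.5,"dx": 1.3,"dy": -14.3,"dz": 0,"gripper": -1},{"rx": 0,"ry": 0,"rz": 10.5,"dx": 1.3,"dy": -14.3,"dz": 0,"gripper": -1},{"rx": 0,"ry": 0,"rz": 10.5,"dx": 1.3,"dy": -14.3,"dz": 0,"gripper": -1},{"rx": 0,"ry": 0,"rz": 10.5,"dx": 1.3,"dy": -14.3,"dz": 0,"gripper": -1},{"rx": 0,"ry": 0,"rz": 10.5,"dx": 1.3,"dy": -14.3,"dz": 0,"gripper": -1},{"rx": 0,"ry": 0,"rz": 0,"dx": 0,"dy": 0,"dz": 0,"gripper": -1},{"rx": 0,"ry": 0,"rz": 0,"dx": 0,"dy": 0,"dz": 0,"gripper": -1}]'

```text
clock: 23.3
tcp_pos: [0.5782, -0.1312, 0.0831]
orientation: [2.028, 2.399, 0.001]
contact_force: [0.4, 1.1, -0.2]
grip_width: -0.0001
gripper_force: 0.0
```

```bash
python3 -c "
from h import *
st();line('top',.110)"
```

```text
t 23.30 R 77.4mm phi -80.6 yaw 99.6 z 83.1  tilt 0.04 Frad -0.98 Ftan 0.53 Fz -0.17 w -0.1 q1 0.64 q6 0.89 q7 -0.13
to axis in tool mm [ 7.74e+01  2.30e-01 -1.00e-02]
top n 41 line rel tab 251.4 r 24.6
```

Emit:
step_arm --moves '[{"rx": 0,"ry": 0,"rz": 0,"dx": 9,"dy": 0,"dz": 0,"gripper": -1},{"rx": 0,"ry": 0,"rz": 0,"dx": 8,"dy": 0,"dz": 0,"gripper": -1},{"rx": 0,"ry": 0,"rz": 0,"dx": 4.5,"dy": 0,"dz": 0,"gripper": -1},{"rx": 0,"ry": 0,"rz": 0,"dx": 0,"dy": 0,"dz": 0,"gripper": -1},{"rx": 0,"ry": 0,"rz": -7.5,"dx": 0.5,"dy": 7.4,"dz": 0,"gripper": -1},{"rx": 0,"ry": 0,"rz": -7.5,"dx": 0.5,"dy": 7.4,"dz": 0,"gripper": -1},{"rx": 0,"ry": 0,"rz": -7.5,"dx": 0.5,"dy": 7.4,"dz": 0,"gripper": -1},{"rx": 0,"ry": 0,"rz": -7.5,"dx": 0.5,"dy": 7.4,"dz": 0,"gripper": -1},{"rx": 0,"ry": 0,"rz": -7.5,"dx": 0.5,"dy": 7.5,"dz": 0,"gripper": -1},{"rx": 0,"ry": 0,"rz": -7.5,"dx": 0.5,"dy": 7.5,"dz": 0,"gripper": -1},{"rx": 0,"ry": 0,"rz": -7.5,"dx": 0.5,"dy": 7.5,"dz": 0,"gripper": -1},{"rx": 0,"ry": 0,"rz": -7.5,"dx": 0.5,"dy": 7.5,"dz": 0,"gripper": -1}]'

```text
clock: 24.85
tcp_pos: [0.6211, -0.0749, 0.0838]
orientation: [0.555, 3.086, -0.001]
contact_force: [6.2, -4.2, -0.1]
grip_width: 0.0006
gripper_force: 3.5
```

```bash
python3 -c "
from h import *
st();line('top',.110)"
```

```text
t 24.85 R 59.1mm phi -19.9 yaw 159.6 z 83.8  tilt 0.33 Frad 7.25 Ftan -1.81 Fz -0.13 w 0.6 q1 0.66 q6 1.02 q7 0.70
to axis in tool mm [59.12 -0.47 -0.34]
top n 18 line rel tab 313.6 r 26.7
```

Emit:
step_arm --moves '[{"rx": 0,"ry": 0,"rz": -7.5,"dx": 0.4,"dy": 7.5,"dz": 0,"gripper": -1},{"rx": 0,"ry": 0,"rz": -7.5,"dx": 0.4,"dy": 7.5,"dz": 0,"gripper": -1},{"rx": 0,"ry": 0,"rz": -7.5,"dx": 0.4,"dy": 7.5,"dz": 0,"gripper": -1},{"rx": 0,"ry": 0,"rz": -7.5,"dx": 0.4,"dy": 7.5,"dz": 0,"gripper": -1},{"rx": 0,"ry": 0,"rz": -7.5,"dx": 0.4,"dy": 7.5,"dz": 0,"gripper": -1},{"rx": 0,"ry": 0,"rz": -7.5,"dx": 0.4,"dy": 7.5,"dz": 0,"gripper": -1},{"rx": 0,"ry": 0,"rz": 0,"dx": 0,"dy": 0,"dz": 0,"gripper": -1},{"rx": 0,"ry": 0,"rz": 0,"dx": -8,"dy": 0,"dz": 0,"gripper": -1},{"rx": 0,"ry": 0,"rz": 0,"dx": -10,"dy": 0,"dz": 0,"gripper": -1},{"rx": 0,"ry": 0,"rz": 0,"dx": 0,"dy": 0,"dz": 0,"gripper": -1},{"rx": 0,"ry": 0,"rz": 10.5,"dx": 1.3,"dy": -14.3,"dz": 0,"gripper": -1},{"rx": 0,"ry": 0,"rz": 10.5,"dx": 1.3,"dy": -14.3,"dz": 0,"gripper": -1},{"rx": 0,"ry": 0,"rz": 10.5,"dx": 1.3,"dy": -14.3,"dz": 0,"gripper": -1},{"rx": 0,"ry": 0,"rz": 10.5,"dx": 1.3,"dy": -14.3,"dz": 0,"gripper": -1},{"rx": 0,"ry": 0,"rz": 10.5,"dx": 1.3,"dy": -14.3,"dz": 0,"gripper": -1},{"rx": 0,"ry": 0,"rz": 10.5,"dx": 1.3,"dy": -14.3,"dz": 0,"gripper": -1},{"rx": 0,"ry": 0,"rz": 10.5,"dx": 1.3,"dy": -14.3,"dz": 0,"gripper": -1},{"rx": 0,"ry": 0,"rz": 10.5,"dx": 1.3,"dy": -14.3,"dz": 0,"gripper": -1},{"rx": 0,"ry": 0,"rz": 10.5,"dx": 1.3,"dy": -14.3,"dz": 0,"gripper": -1},{"rx": 0,"ry": 0,"rz": 0,"dx": 0,"dy": 0,"dz": 0,"gripper": -1}]'

```text
clock: 27.4
tcp_pos: [0.588, -0.1291, 0.0829]
orientation: [-1.802, -2.573, 0.003]
contact_force: [0.1, 0.1, 0.2]
grip_width: 0.0003
gripper_force: 0.0
```

```bash
python3 -c "
from h import *
st();line('top',.110)"
```

```text
t 27.40 R 77.7mm phi -73.2 yaw 110.0 z 82.9  tilt 0.11 Frad -0.08 Ftan 0.16 Fz 0.23 w 0.3 q1 0.66 q6 0.92 q7 0.02
to axis in tool mm [ 7.755e+01  4.290e+00 -7.000e-02]
top n 36 line rel tab 360.0 r 26.2
```

The line is back over the tab (720° by continuous tracking). I'll move clear and take a last look.

Emit:
step_arm --moves '[{"rx": 0,"ry": 0,"rz": 0,"dx": -8,"dy": 0,"dz": -30,"gripper": -1},{"rx": 0,"ry": 0,"rz": 0,"dx": -10,"dy": 0,"dz": -40,"gripper": -1},{"rx": 0,"ry": 0,"rz": 0,"dx": -40,"dy": 0,"dz": -40,"gripper": -1},{"rx": 0,"ry": 0,"rz": 0,"dx": -50,"dy": 0,"dz": 0,"gripper": -1},{"rx": 0,"ry": 0,"rz": 0,"dx": -50,"dy": 0,"dz": 0,"gripper": -1},{"rx": 0,"ry": 0,"rz": 0,"dx": -50,"dy": 0,"dz": 0,"gripper": -1},{"rx": 0,"ry": 0,"rz": 0,"dx": 0,"dy": 0,"dz": 0,"gripper": -1},{"rx": 0,"ry": 0,"rz": 0,"dx": 0,"dy": 0,"dz": 0,"gripper": -1}]'

```text
clock: 28.45
tcp_pos: [0.6603, -0.3225, 0.1924]
orientation: [-1.799, -2.574, -0.002]
contact_force: [0.2, 1.1, 0.4]
grip_width: -0.0002
gripper_force: 0.0
```

```bash
python3 -c "
from h import *
st();line('top',.110)
cv2.imwrite('pics/end.png',r.grab_frame('top'))"
```

```text
t 28.45 R 284.0mm phi -70.5 yaw 110.1 z 192.4  tilt 0.10 Frad -0.95 Ftan 0.50 Fz 0.36 w -0.2 q1 0.82 q6 1.25 q7 0.39
to axis in tool mm [284.     3.05   0.5 ]
top n 34 line rel tab 359.7 r 26.8
```

View pics/end.png

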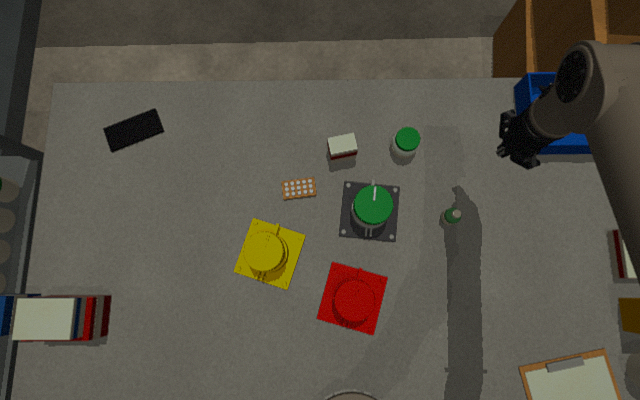

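The line (374,190) points at the tab, the bystanders are at their starting pixels, and the arm is clear. Handing in.

```bash
python3 -c "
from bench import r
print(r.hand_in())"
```

```text
the job is handed in; nothing more can be done
None
```

The job is handed in: by camera tracking the green lid stands two full turns from tight with its line back over the tab, the bystanders look unmoved, and the arm is clear; no verdict was returned.

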